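# Load the serving tray in reverse shelf order

### The arm

A 6-joint arm with a two-finger parallel gripper is mounted at the origin on the work surface. World frame = base frame: x ahead of the robot, y to its left, z up, the work surface at z = 0. Lengths are in m, angles in degrees, forces in N, time in s.
With the tool pointing down it reaches from about 0.3 to 0.75 m from the base axis. Payload 8.5 kg.
Tool frame: the origin (TCP) lies at the very end of the fingers, on their centre line; the grasp point (between the pads) lies 19 mm behind it (env.hold_point_z is the distance from the TCP to the grasp point, in m); z points along the fingers, y is the line along which they close (so a half turn about z gives the same grasp; the last joint's range is limited). The gripper opens to 85 mm and grips with 20 to 120 N. Pads are 22 mm wide; open, the fingers measure 114 mm over their backs; the gripper's body (76 mm by 85 mm) begins 54 mm behind the grasp point. The pads swing forward as they close: fully open they stand 13 mm farther back than shut.
Start: joints at [51.95, 21.807, 74.336, -0, 83.858, -12.336], TCP at [0.239, 0.496, 0.231] pointing down, gripper open.
Joint ranges: [-178.18, 178.18], [-50.72, 133.34], [12.68, 142.11], [-81.47, 261.47], [9.98, 163.14], [-165.26, 165.26]. Speed limits (degrees/s): [136.94, 136.94, 180, 180, 180, 180].

### API

Orientations are given as a 3x3 rotation matrix whose columns are the frame's x, y, z axes.
In Python, from rig import env, optics gives the robot as it stands.
- The arm moves only by the shell command python3 -m jog 'ROWS' [OPENING] [FORCE]. ROWS is JSON, a list of rows, each an object with "linear": the shift along the tool's x, y, z in units of 40 mm (1.0 is 40 mm), a list of three; "roll": the turn about the tool's z in units of 5 degrees (1.0 is 5 degrees). A call has 1 to 12 rows; each row shifts and turns the commanded pose from where the row before left it, along the tool's axes as they then stand; what a row does not reach is not made up. A row lasts 1/12 s, in which the tool goes at most 41.7 mm and 7.16 degrees, less where a joint would pass 70% of its speed; a pose out of reach is approached as far as the arm can. A call is refused whole if a number of a shift passes 1 or a number of a turn 1, either way. A call with a gripper value outside its range is refused whole. OPENING is the opening, from -1 (shut) to 1 (fully open), set as the call begins (- or left out, the last holds). The fingers move at their own pace and stop on an object; FORCE is the grip in N (left out, the last holds). Time passes only in rows, so rows that do not move let the fingers close. It gives the time, the measured TCP pose, the force, the opening and the grip force at its end, in the units of the state.
- env.observe(): the state, without advancing time (a new reading comes with each control period).
- optics.get_image(name): name is "scene" or "top"; returns the picture (400x640x3 uint8, red, green, blue); there is no depth.
- optics.calibration(name): a dict with "fov_y" (degrees; the focal length in pixels is half the picture's height over the tangent of half this angle, whatever the lens; pixels are square), "cx", "cy" (the principal point, pixels), "T" (4x4, takes a point from camera to world coordinates). Camera axes: x right, y down, z forward; pixel columns grow to the right and rows downward; lengths in m; the calibration is good to about 2 mm. A picture is of the moment at which its call begins. calibration takes no time and is no camera call.
- env.close_job(): hands the job in; it is judged then, once.
The state is a dict: "time_s": time; "q": joint angles; "qvel": joint speeds; "joint_efforts": joint torques, N m; "position": TCP position; "tool_rot": TCP orientation; "ft_force": force on the tool from outside, world axes, zero at the start; "wrist_torque": the same for the moment, N m; "grip_width": finger opening in m; "gripper_force": force on a finger pad.
Only numpy, scipy, OpenCV 4.12 (cv2) and the standard library are available. Lean on these libraries where they do the work, as an engineer would, in place of code of your own. Each camera call takes 0.05 s, during which the arm holds its last target. There are 200 camera calls.

### The job

Move the four coffee-topping canisters from the shelf rack to the grey serving tray, one standing upright in each bay, in reverse order: the one at the robot's left end of the rack goes into the tray's right-end bay, and so on, so that guests across the counter read the row as we do on the shelf. Lift each canister up over the rack's front rail and set it down on the bay floor without dropping it.

Things in the scene. Friction and masses are not known exactly. Their poses are not given: they have to be found in the camera images.
- rack: Fixed wooden shelf rack, left or right of the work. Origin on the counter under its centre; y runs along the row to the robot's left (yaw within 0.22 rad), x away from the robot. Board 130 x 350 mm, top at z = 50. Front steel rail at x = -36, top at z = 80; low back at x = 48, top at z = 90. Four places at y = 120, 40, -40, -120, canisters stand behind the rail near x = 5.
- tray: Fixed grey serving tray on the other side of the work, 80 (x) x 294 (y) x 30 mm. Origin on the counter under its centre; y runs along the row to the robot's left (yaw within 0.22 rad). Four open bays, 68 x 66 mm inside, 6 mm walls, centred at x = 0, y = 108, 36, -36, -108 mm; bay floor at z = 6, wall tops at z = 30.
- canister_red: White loose canister with a red lid and a red band, an upright cylinder 46 mm in diameter and 95 mm tall, 0.15 to 0.31 kg. Origin at the centre of its underside, z up. It can be gripped anywhere on its side; 70 mm above its underside is clear of the rail.
- canister_yellow: White loose canister with a yellow lid and a yellow band, an upright cylinder 46 mm in diameter and 95 mm tall, 0.15 to 0.31 kg. Origin at the centre of its underside, z up. It can be gripped anywhere on its side; 70 mm above its underside is clear of the rail.
- canister_green: White loose canister with a green lid and a green band, an upright cylinder 46 mm in diameter and 95 mm tall, 0.15 to 0.31 kg. Origin at the centre of its underside, z up. It can be gripped anywhere on its side; 70 mm above its underside is clear of the rail.
- canister_blue: White loose canister with a blue lid and a blue band, an upright cylinder 46 mm in diameter and 95 mm tall, 0.15 to 0.31 kg. Origin at the centre of its underside, z up. It can be gripped anywhere on its side; 70 mm above its underside is clear of the rail.
- label_red: Fixed red strip, 20 x 50 x 3 mm, on the rack's front ledge before the rail; it marks the place where the red canister stands at the start (canister about 58 mm farther along the rack's x) and stays there. Origin at the centre of its underside.
- label_yellow: Fixed yellow strip, 20 x 50 x 3 mm, on the rack's front ledge before the rail; it marks the place where the yellow canister stands at the start (canister about 58 mm farther along the rack's x) and stays there. Origin at the centre of its underside.
- label_green: Fixed green strip, 20 x 50 x 3 mm, on the rack's front ledge before the rail; it marks the place where the green canister stands at the start (canister about 58 mm farther along the rack's x) and stays there. Origin at the centre of its underside.
- label_blue: Fixed blue strip, 20 x 50 x 3 mm, on the rack's front ledge before the rail; it marks the place where the blue canister stands at the start (canister about 58 mm farther along the rack's x) and stays there. Origin at the centre of its underside.

How it is judged:
By the outcome, as a careful person would: the job done as asked, in the order asked, and still so for the second after the job is handed in, with the robot touching nothing.
It also fails if it takes over 106 s, if anything falls off the work surface, if the arm or the gripper's body presses on something with over 40 N, if the wrist force passes 120 N, or if a joint passes its speed limit or range.

## Working session

There is one attempt and no reset: what is moved stays moved. The work goes in short steps, Python scripts to look and compute and a shell command to move; the robot and the scene stay as the last step left them, time stands still between calls to the robot, and variables do not carry over. Pictures are saved under pics/ and viewed, at most 14 in all, crops included, and the job is handed in when it is done.

```bash
mkdir -p pics; python3 - <<'E'
from rig import env, optics
import cv2
for n in("scene","top"):
    cv2.imwrite(f"pics/{n}0.png",optics.get_image(n)[:,:,::-1]); c=optics.calibration(n); print(n,c)
s=env.observe();print(s, env.hold_point_z)
E
```

```text
scene {'fov_y': 56.338867361836265, 'cx': 319.3580157688112, 'cy': 205.1600979756379, 'T': array([[-0.57081581,  0.61490986, -0.54410952,  1.05681893],
       [ 0.82105174,  0.43278744, -0.37224868,  0.33875087],
       [ 0.00658438, -0.6592275 , -0.75191472,  0.80177175],
       [ 0.        ,  0.        ,  0.        ,  1.        ]])}
top {'fov_y': 56.91089336532199, 'cx': 316.7662252607725, 'cy': 199.12953264031455, 'T': array([[-0.00861609, -0.98823398,  0.1527068 ,  0.37783289],
       [-0.99994223,  0.00949634,  0.00503587,  0.00787379],
       [-0.00642677, -0.15265459, -0.98825871,  0.81136771],
       [ 0.        ,  0.        ,  0.        ,  1.        ]])}
{'time_s': 0.1, 'q': array([ 5.19513592e+01,  2.18382849e+01,  7.43805991e+01,  1.12505766e-03,
        8.38570774e+01, -1.23351107e+01]), 'qvel': array([ 0.0386153 , -0.14946175, -0.18794732, -0.09065005, -0.10291398,
        0.00699959]), 'joint_efforts': array([ 4.28643762e-03, -4.49222302e+01, -2.31654131e+01, -2.11620068e-04,
        3.68736641e-03,  4.66056122e-06]), 'position': array([0.23845493, 0.4953276 , 0.23076158]), 'tool_rot': array([[-9.00973547e-01,  4.33873225e-01, -8.32489214e-04],
       [ 4.33873918e-01,  9.00973006e-01, -1.03199854e-03],
       [ 3.02293776e-04, -1.29099874e-03, -9.99999121e-01]]), 'ft_force': array([-0.02363051,  0.25038999, -0.28092359]), 'wrist_torque': array([-0.02225939, -0.02723402, -0.04486292]), 'gripper_force': 0.0, 'grip_width': 0.08513384910692924} 0.0187
```

View pics/scene0.png

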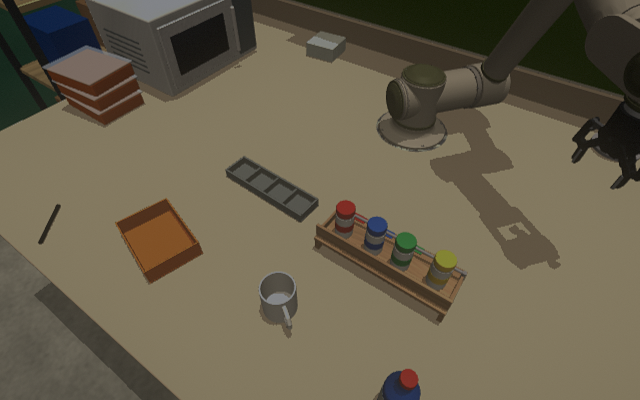

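View pics/top0.png

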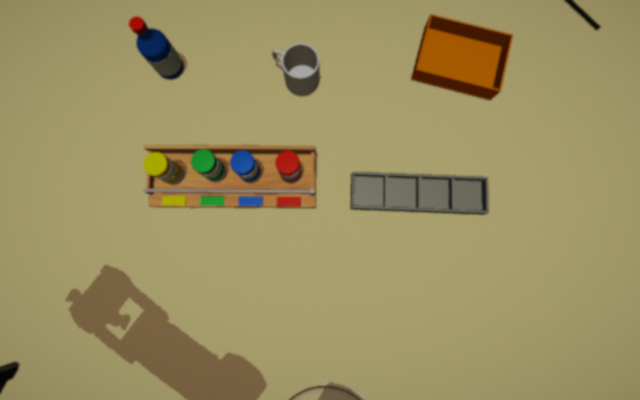

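The top view shows the rack at left (cols 145–315, rows 145–208) with lids yellow (155,165), green (205,163), blue (243,163) and red (288,163). The tray is at right (cols 350–488, rows 172–213). The scene view shows all four standing.

```bash
cat > h.py <<'E'
import numpy as np, cv2
from rig import env, optics
def ray(n,u,v,z):
    c=optics.calibration(n); f=200/np.tan(np.radians(c["fov_y"]/2)); T=c["T"]
    d=T[:3,:3]@[(u-c["cx"])/f,(v-c["cy"])/f,1]; o=T[:3,3]
    return (o+d*(z-o[2])/d[2])[:2]
def proj(n,p):
    c=optics.calibration(n); f=200/np.tan(np.radians(c["fov_y"]/2)); T=c["T"]
    q=T[:3,:3].T@(np.array(p)-T[:3,3]); return np.array([c["cx"]+f*q[0]/q[2],c["cy"]+f*q[1]/q[2]])
H={"red":[(0,6),(174,180)],"yellow":[(25,33)],"green":[(50,75)],"blue":[(105,120)]}
def blobs(im,c,amin=40):
    h=cv2.cvtColor(im,cv2.COLOR_RGB2HSV); m=np.zeros(h.shape[:2],np.uint8)
    for a,b in H[c]: m|=cv2.inRange(h,(a,170,70),(b,255,255))
    cs,_=cv2.findContours(m,cv2.RETR_EXTERNAL,cv2.CHAIN_APPROX_NONE)
    return [(cv2.contourArea(k),k) for k in cs if cv2.contourArea(k)>amin]
E
python3 - <<'E'
from h import *
for n in("top","scene"):
    im=optics.get_image(n)
    for c in H:
        for a,k in blobs(im,c,25):
            (u,v),(w,h),t=cv2.minAreaRect(k); e=cv2.fitEllipse(k) if len(k)>5 else None
            M=cv2.moments(k);mu,mv=M["m10"]/M["m00"],M["m01"]/M["m00"]
            print(n,c,a,np.round([u,v,w,h,t,mu,mv],1),"lid",ray(n,mu,mv,.145).round(4),"lab",ray(n,mu,mv,.053).round(4))
im=cv2.cvtColor(optics.get_image("top"),cv2.COLOR_RGB2HSV)
m=cv2.inRange(im,(0,0,0),(180,75,130)); m[:,:335]=0;m[:,500:]=0;m[:160]=0;m[225:]=0
cs,_=cv2.findContours(m,cv2.RETR_EXTERNAL,cv2.CHAIN_APPROX_NONE);k=max(cs,key=cv2.contourArea)
r=cv2.minAreaRect(k);print(r);P=np.array([ray("top",u,v,.03) for u,v in cv2.boxPoints(r)]);print(P,P.mean(0))
print(np.linalg.norm(P-np.roll(P,1,0),axis=1))
img=optics.get_image("top")[150:230,330:510]; cv2.imwrite("pics/tray.png",cv2.resize(img,None,fx=4,fy=4,interpolation=cv2.INTER_CUBIC)[:,:,::-1])
img=optics.get_image("top")[135:215,130:330]; cv2.imwrite("pics/rack.png",cv2.resize(img,None,fx=4,fy=4,interpolation=cv2.INTER_CUBIC)[:,:,::-1])
E
```

```text
top red 173.0 [288.5 201.    8.   23.   90.  288.4 201. ] lid [0.4778 0.063 ] lab [0.4916 0.0707]
top red 433.0 [287.2 161.9  24.1  22.8  63.4 287.4 162.2] lid [0.5507 0.0653] lab [0.5746 0.0732]
top red 142.5 [136.3  23.3  13.4  12.7  45.  136.3  23.4] lid [0.836  0.3653] lab [0.8993 0.4147]
top yellow 203.0 [173.5 200.5   9.   23.   90.  173.5 200.5] lid [0.4809 0.2737] lab [0.4951 0.3103]
top yellow 434.5 [155.1 163.7  23.1  24.2  51.3 155.2 163.4] lid [0.551  0.3112] lab [0.5749 0.3531]
top green 114.0 [212.  200.5   7.   20.   90.  211.8 200.2] lid [0.4807 0.2033] lab [0.4949 0.2303]
top green 383.5 [203.  161.   22.   22.   90.  203.  160.5] lid [0.5556 0.2224] lab [0.5802 0.252 ]
top blue 119.5 [250.5 201.    6.   21.   90.  250.1 200.9] lid [0.4786 0.1331] lab [0.4925 0.1504]
top blue 381.5 [242.  162.   22.   22.   90.  242.2 162. ] lid [0.552  0.1492] lab [0.5761 0.1688]
top blue 392.5 [151.8  43.6  21.6  26.9  60.6 152.   44.5] lid [0.7905 0.3315] lab [0.8474 0.3762]
scene red 224.5 [408.5 378.   17.9  16.5  26.6 408.6 378.1] lid [0.8105 0.3539] lab [0.776  0.3561]
scene red 180.0 [345.5 207.5  13.   17.   90.  345.5 207.4] lid [0.5523 0.0673] lab [0.4816 0.0293]
((419.66754150390625, 192.39459228515625), (138.1502685546875, 37.601341247558594), 2.3373055458068848)
[[ 0.47796521 -0.05860869]
 [ 0.55997694 -0.06375988]
 [ 0.54452764 -0.36094039]
 [ 0.46314552 -0.35119102]] [ 0.51140383 -0.208625  ]
[0.29295741 0.08217335 0.29758181 0.08196402]
```

View pics/tray.png

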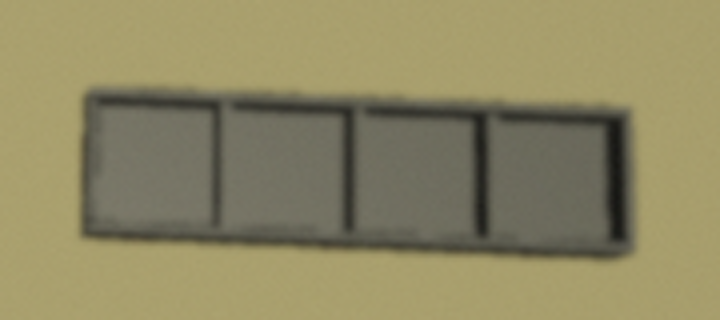

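View pics/rack.png

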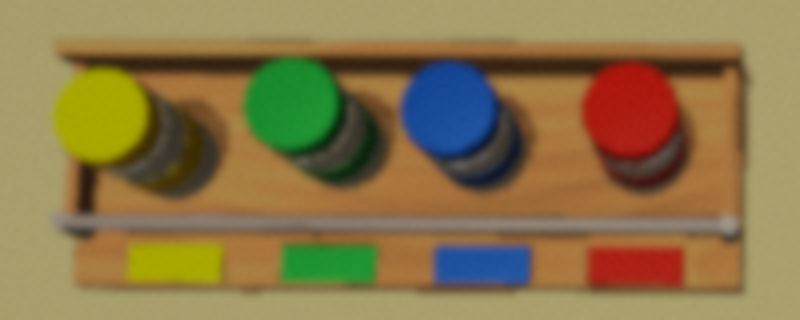

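The tray crop shows four bays and a slight clockwise tilt. The rack crop shows the lids in the order yellow, green, blue, red, with green slightly nearer blue. Gripping along world x (tool yaw 0) keeps the fingers clear of the neighbours, so I'll align the tool first.

```bash
python3 -m jog '[{"linear":[0,0,0],"roll":1},{"linear":[0,0,0],"roll":1},{"linear":[0,0,0],"roll":1},{"linear":[0,0,0],"roll":1},{"linear":[0,0,0],"roll":1},{"linear":[0,0,0],"roll":1},{"linear":[0,0,0],"roll":1},{"linear":[0,0,0],"roll":1},{"linear":[0,0,0],"roll":1},{"linear":[0,0,0],"roll":1},{"linear":[0,0,0],"roll":1},{"linear":[0,0,0],"roll":1}]' 1 60; python3 -m jog '[{"linear":[0,0,0],"roll":0.86},{"linear":[0,0,0],"roll":0},{"linear":[0,0,0],"roll":0},{"linear":[0,0,0],"roll":0}]'
```

```text
time_s: 1.35
position: [0.2386, 0.4955, 0.2313]
tool_rot: [[-0.07, 0.998, -0.0], [0.998, 0.07, -0.0], [-0.0, -0.0, -1.0]]
ft_force: [-0.3, 0.2, 0.7]
grip_width: 0.0853
gripper_force: 0.0
time_s: 1.68
position: [0.2386, 0.4955, 0.2313]
tool_rot: [[-0.002, 1.0, -0.0], [1.0, 0.002, -0.0], [-0.0, -0.0, -1.0]]
ft_force: [0.3, -0.1, -0.1]
grip_width: 0.0854
gripper_force: 0.0
```

```bash
python3 -m jog '[{"linear":[-0.384,0.653,0],"roll":0},{"linear":[-0.384,0.653,0],"roll":0},{"linear":[-0.384,0.653,0],"roll":0},{"linear":[-0.384,0.653,0],"roll":0},{"linear":[-0.384,0.653,0],"roll":0},{"linear":[-0.384,0.653,0],"roll":0},{"linear":[-0.384,0.653,0],"roll":0},{"linear":[-0.384,0.653,0],"roll":0},{"linear":[-0.384,0.653,0],"roll":0},{"linear":[-0.384,0.653,0],"roll":0},{"linear":[-0.384,0.653,0],"roll":0},{"linear":[-0.384,0.653,0],"roll":0}]'; python3 -m jog '[{"linear":[0,0,0],"roll":0},{"linear":[0,0,0],"roll":0},{"linear":[0,0,0],"roll":0}]'; python3 - <<'E'
from h import *
s=optics.get_image("scene");cv2.imwrite("pics/s1.png",cv2.resize(s[130:330,250:540],None,fx=2.6,fy=2.6,interpolation=cv2.INTER_CUBIC)[:,:,::-1])
E
```

```text
time_s: 2.68
position: [0.5532, 0.3101, 0.2313]
tool_rot: [[-0.001, 1.0, -0.0], [1.0, 0.001, 0.0], [0.0, -0.0, -1.0]]
ft_force: [0.5, 0.1, 0.3]
grip_width: 0.0857
gripper_force: 0.0
time_s: 2.93
position: [0.5516, 0.3113, 0.2312]
tool_rot: [[-0.001, 1.0, -0.001], [1.0, 0.001, 0.0], [0.0, -0.001, -1.0]]
ft_force: [0.4, -0.2, -0.4]
grip_width: 0.0851
gripper_force: 0.0
```

View pics/s1.png

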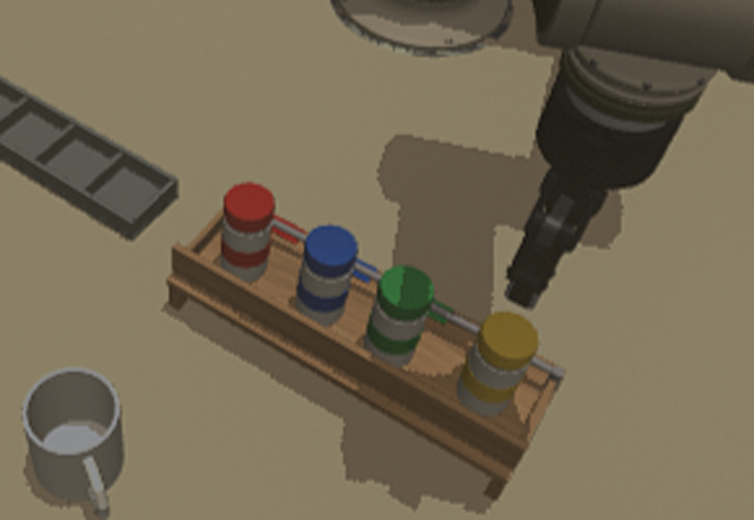

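The gripper stands above the yellow lid (crop ≈ (508,340)), with its fingers aligned front to back. Next I descend and grip.

```bash
python3 -m jog '[{"linear":[0,0,0.7],"roll":0},{"linear":[0,0,0.7],"roll":0},{"linear":[0,0,0.7],"roll":0},{"linear":[0,0,0.5],"roll":0},{"linear":[0,0,0.4],"roll":0},{"linear":[0,0,0.2],"roll":0},{"linear":[0,0,0],"roll":0},{"linear":[0,0,0],"roll":0},{"linear":[0,0,0],"roll":0}]'; python3 -m jog '[{"linear":[0,0,0],"roll":0},{"linear":[0,0,0],"roll":0},{"linear":[0,0,0],"roll":0},{"linear":[0,0,0],"roll":0},{"linear":[0,0,0],"roll":0},{"linear":[0,0,0],"roll":0},{"linear":[0,0,0],"roll":0},{"linear":[0,0,0],"roll":0},{"linear":[0,0,0],"roll":0},{"linear":[0,0,0],"roll":0},{"linear":[0,0,0],"roll":0},{"linear":[0,0,0],"roll":0}]' -1 50
```

```text
time_s: 3.73
position: [0.5524, 0.3116, 0.1048]
tool_rot: [[-0.0, 1.0, 0.002], [1.0, 0.0, 0.001], [0.001, 0.002, -1.0]]
ft_force: [0.0, -0.2, -0.1]
grip_width: 0.0855
gripper_force: 0.0
time_s: 4.73
position: [0.552, 0.3112, 0.104]
tool_rot: [[0.0, 1.0, 0.0], [1.0, -0.0, 0.0], [0.0, 0.0, -1.0]]
ft_force: [-3.3, -1.1, 6.1]
grip_width: 0.0454
gripper_force: 50.4
```

```bash
python3 -m jog '[{"linear":[0,0,-0.2],"roll":0},{"linear":[0,0,-0.4],"roll":0},{"linear":[0,0,-0.6],"roll":0},{"linear":[0,0,-0.6],"roll":0},{"linear":[0,0,-0.6],"roll":0},{"linear":[0,0,-0.4],"roll":0},{"linear":[0,0,-0.3],"roll":0},{"linear":[0,0,-0.1],"roll":0},{"linear":[0,0,0],"roll":0},{"linear":[0,0,0],"roll":0}]'; python3 - <<'E'
from h import *
s=optics.get_image("scene");cv2.imwrite("pics/s2.png",cv2.resize(s[100:330,250:540],None,fx=2.5,fy=2.5,interpolation=cv2.INTER_CUBIC)[:,:,::-1])
E
```

```text
time_s: 5.57
position: [0.5518, 0.311, 0.2305]
tool_rot: [[0.0, 1.0, -0.001], [1.0, -0.0, -0.0], [-0.0, -0.001, -1.0]]
ft_force: [-0.2, 0.6, -0.5]
grip_width: 0.0453
gripper_force: 51.0
```

View pics/s2.png

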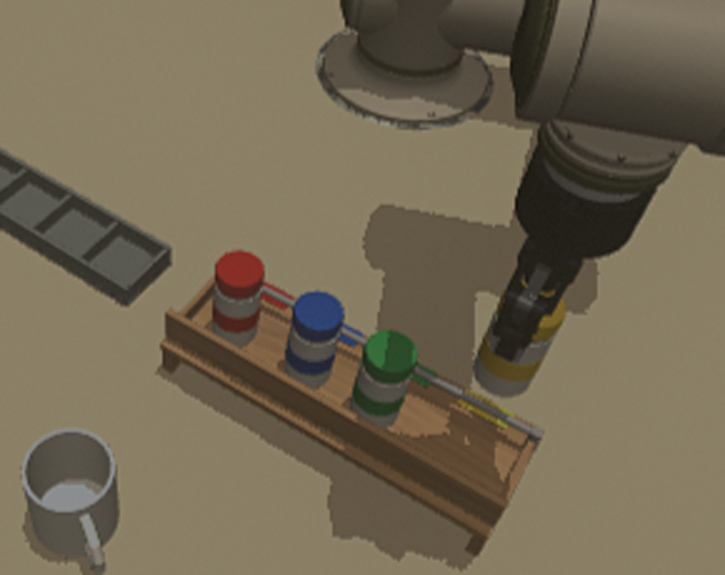

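Yellow is lifted clean and upright (crop ≈ (520,350)), well above the rail. Next it goes to the right-end bay.

```bash
python3 -m jog '[{"linear":[-0.3,-0.047,0],"roll":0},{"linear":[-0.5,-0.047,0],"roll":0},{"linear":[-0.7,-0.047,0],"roll":0},{"linear":[-0.7,-0.047,0],"roll":0},{"linear":[-0.7,-0.047,0],"roll":0},{"linear":[-0.7,-0.047,0],"roll":0},{"linear":[-0.7,-0.047,0],"roll":0},{"linear":[-0.7,-0.047,0],"roll":0},{"linear":[-0.7,-0.047,0],"roll":0},{"linear":[-0.7,-0.047,0],"roll":0},{"linear":[-0.7,-0.047,0],"roll":0},{"linear":[-0.7,-0.047,0],"roll":0}]'; python3 -m jog '[{"linear":[-0.7,-0.047,0],"roll":0},{"linear":[-0.7,-0.047,0],"roll":0},{"linear":[-0.7,-0.047,0],"roll":0},{"linear":[-0.7,-0.047,0],"roll":0},{"linear":[-0.7,-0.047,0],"roll":0},{"linear":[-0.7,-0.047,0],"roll":0},{"linear":[-0.7,-0.047,0],"roll":0},{"linear":[-0.7,-0.047,0],"roll":0},{"linear":[-0.7,-0.047,0],"roll":0},{"linear":[-0.7,-0.047,0],"roll":0},{"linear":[-0.5,-0.047,0],"roll":0},{"linear":[-0.4,-0.047,0],"roll":0}]';  python3 -m jog '[{"linear":[0,0,0],"roll":0},{"linear":[0,0,0],"roll":0},{"linear":[0,0,0],"roll":0},{"linear":[0,0,0],"roll":0}]'; python3 - <<'E'
from h import *
s=optics.get_image("scene");cv2.imwrite("pics/s3.png",cv2.resize(s[60:300,160:480],None,fx=2.4,fy=2.4,interpolation=cv2.INTER_CUBIC)[:,:,::-1])
E
```

```text
time_s: 6.62
position: [0.5284, -0.0027, 0.2307]
tool_rot: [[0.001, 1.0, -0.001], [1.0, -0.001, 0.0], [0.0, -0.001, -1.0]]
ft_force: [0.1, 0.1, -1.7]
grip_width: 0.045
gripper_force: 51.1
time_s: 7.62
position: [0.5056, -0.3188, 0.2304]
tool_rot: [[0.002, 1.0, -0.001], [1.0, -0.002, 0.001], [0.001, -0.001, -1.0]]
ft_force: [0.1, 0.3, -1.6]
grip_width: 0.0447
gripper_force: 51.1
time_s: 7.95
position: [0.5068, -0.3158, 0.2314]
tool_rot: [[-0.001, 1.0, -0.0], [1.0, 0.001, 0.0], [0.0, -0.0, -1.0]]
ft_force: [-0.2, -0.3, -1.6]
grip_width: 0.045
gripper_force: 51.1
```

View pics/s3.png

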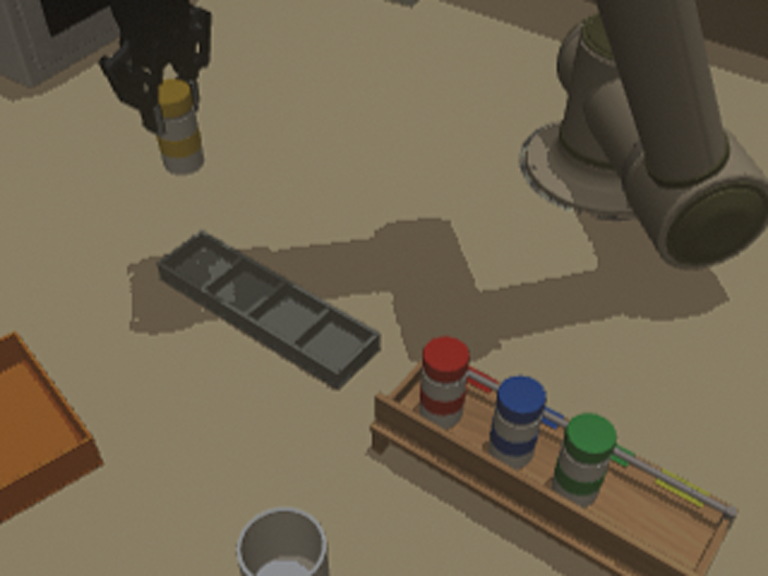

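Yellow hangs over the end bay. I'll check the bay estimate against the scene view, where the bay floors sit at crop ≈ (204,266), (247,288), (290,315) and (337,343), before descending.

```bash
python3 - <<'E'
from h import *
for p,c in zip([(.507,-.3174),(.5107,-.2455),(.5143,-.1735),(.518,-.1016)],[(204,266),(247,288),(290,315),(337,343)]):
    print(((proj("scene",(*p,.006))-[160,60])*2.4).round(1), ray("scene",c[0]/2.4+160,c[1]/2.4+60,.006).round(4))
E
python3 -m jog '[{"linear":[0,0,0.4],"roll":0},{"linear":[0,0,0.7],"roll":0},{"linear":[0,0,0.7],"roll":0},{"linear":[0,0,0.7],"roll":0},{"linear":[0,0,0.5],"roll":0},{"linear":[0,0,0],"roll":0},{"linear":[0,0,0],"roll":0}]'
```

```text
[201.8 271.9] [ 0.4973 -0.3224]
[243.  296.8] [ 0.496  -0.2515]
[286.4 323. ] [ 0.5014 -0.1783]
[332.2 350.7] [ 0.505  -0.1042]
time_s: 8.58
position: [0.5069, -0.3163, 0.1114]
tool_rot: [[-0.001, 1.0, -0.001], [1.0, 0.001, 0.001], [0.001, -0.001, -1.0]]
ft_force: [0.2, 0.0, -1.5]
grip_width: 0.0452
gripper_force: 51.3
```

```bash
python3 - <<'E'
from h import *
P=np.array([ray("scene",u/2.4+160,v/2.4+60,.03) for u,v in [(159,264),(202,233),(380,340),(336,374)]]);print(P,P.mean(0))
s=optics.get_image("scene");cv2.imwrite("pics/s4.png",cv2.resize(s[120:240,210:350],None,fx=5,fy=5,interpolation=cv2.INTER_CUBIC)[:,:,::-1])
E
```

```text
[[ 0.54375817 -0.3506382 ]
 [ 0.46983861 -0.34628233]
 [ 0.48940444 -0.0529989 ]
 [ 0.55943295 -0.06403925]] [ 0.51560854 -0.20348967]
```

View pics/s4.png

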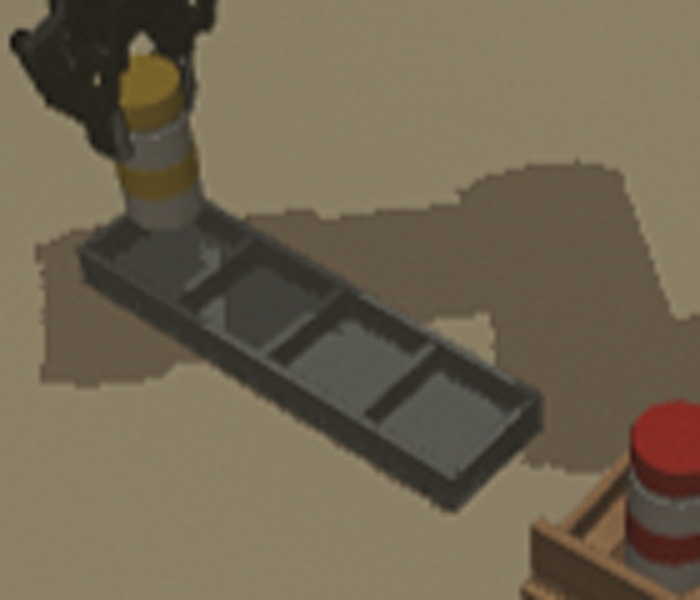

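The canister hangs about 55 mm above the end bay, and the corner estimate from this view agrees with mine to about 5 mm. Now I lower it.

```bash
python3 -m jog '[{"linear":[0.02,0.04,0.5],"roll":0},{"linear":[0,0,0.4],"roll":0},{"linear":[0,0,0.2],"roll":0},{"linear":[0,0,0.08],"roll":0},{"linear":[0,0,0.04],"roll":0},{"linear":[0,0,0],"roll":0},{"linear":[0,0,0],"roll":0}]'; python3 -m jog '[{"linear":[0,0,0.02],"roll":0},{"linear":[0,0,0.02],"roll":0},{"linear":[0,0,0],"roll":0},{"linear":[0,0,0],"roll":0}]'
```

```text
time_s: 9.22
position: [0.5088, -0.3164, 0.0636]
tool_rot: [[0.0, 1.0, 0.001], [1.0, -0.0, -0.001], [-0.001, 0.001, -1.0]]
ft_force: [0.1, 0.2, -1.5]
grip_width: 0.045
gripper_force: 51.3
time_s: 9.55
position: [0.5084, -0.3161, 0.061]
tool_rot: [[0.0, 1.0, 0.0], [1.0, -0.0, -0.0], [-0.0, 0.0, -1.0]]
ft_force: [-0.2, -0.4, -1.7]
grip_width: 0.0449
gripper_force: 51.3
```

```bash
for i in 1; do python3 -m jog '[{"linear":[0,0,0.02],"roll":0},{"linear":[0,0,0.01],"roll":0},{"linear":[0,0,0],"roll":0},{"linear":[0,0,0],"roll":0}]'; done; python3 -m jog '[{"linear":[0,0,0.02],"roll":0},{"linear":[0,0,0],"roll":0},{"linear":[0,0,0],"roll":0}]'
```

```text
time_s: 9.88
position: [0.5084, -0.3162, 0.06]
tool_rot: [[0.0, 1.0, 0.0], [1.0, -0.0, -0.0], [-0.0, 0.0, -1.0]]
ft_force: [-0.5, 0.1, 1.8]
grip_width: 0.0451
gripper_force: 51.6
time_s: 10.13
position: [0.5084, -0.3163, 0.0599]
tool_rot: [[0.0, 1.0, 0.001], [1.0, -0.0, -0.001], [-0.001, 0.001, -1.0]]
ft_force: [-4.1, 1.0, 7.3]
grip_width: 0.0453
gripper_force: 52.2
```

Contact came exactly at the predicted TCP z = 0.060. Release, then rise.

```bash
python3 -m jog '[{"linear":[0,0,0],"roll":0},{"linear":[0,0,0],"roll":0},{"linear":[0,0,0],"roll":0},{"linear":[0,0,0],"roll":0},{"linear":[0,0,0],"roll":0},{"linear":[0,0,0],"roll":0},{"linear":[0,0,0],"roll":0},{"linear":[0,0,0],"roll":0}]' 1; python3 -m jog '[{"linear":[0,0,-0.3],"roll":0},{"linear":[0,0,-0.6],"roll":0},{"linear":[0,0,-0.7],"roll":0},{"linear":[0,0,-0.7],"roll":0},{"linear":[0,0,-0.7],"roll":0},{"linear":[0,0,-0.7],"roll":0},{"linear":[0,0,-0.5],"roll":0},{"linear":[0,0,-0.1],"roll":0},{"linear":[0,0,0],"roll":0},{"linear":[0,0,0],"roll":0}]'; python3 - <<'E'
from h import *
s=optics.get_image("scene");cv2.imwrite("pics/s5.png",cv2.resize(s[120:240,210:350],None,fx=5,fy=5,interpolation=cv2.INTER_CUBIC)[:,:,::-1])
im=optics.get_image("top")
for c in H: print(c,[tuple(ray("top",*np.array(cv2.minEnclosingCircle(k)[0]),.145 if k.mean((0,1))[0]<330 else .101).round(4))+(tuple(k.mean((0,1)).round()),) for a,k in blobs(im,c,250)])
E
```

```text
time_s: 10.8
position: [0.5084, -0.3161, 0.0589]
tool_rot: [[0.0, 1.0, -0.0], [1.0, -0.0, -0.0], [-0.0, -0.0, -1.0]]
ft_force: [1.1, -0.1, -0.2]
grip_width: 0.0852
gripper_force: 0.0
time_s: 11.63
position: [0.508, -0.3158, 0.2297]
tool_rot: [[0.0, 1.0, -0.001], [1.0, -0.0, 0.001], [0.001, -0.001, -1.0]]
ft_force: [-0.3, 0.5, 0.1]
grip_width: 0.0854
gripper_force: 0.0
red [(np.float64(0.5505), np.float64(0.0658), (np.float64(287.0), np.float64(162.0)))]
yellow []
green [(np.float64(0.5556), np.float64(0.2233), (np.float64(203.0), np.float64(160.0)))]
blue [(np.float64(0.552), np.float64(0.1496), (np.float64(242.0), np.float64(162.0))), (np.float64(0.7943), np.float64(0.3327), (np.float64(152.0), np.float64(43.0)))]
```

View pics/s5.png

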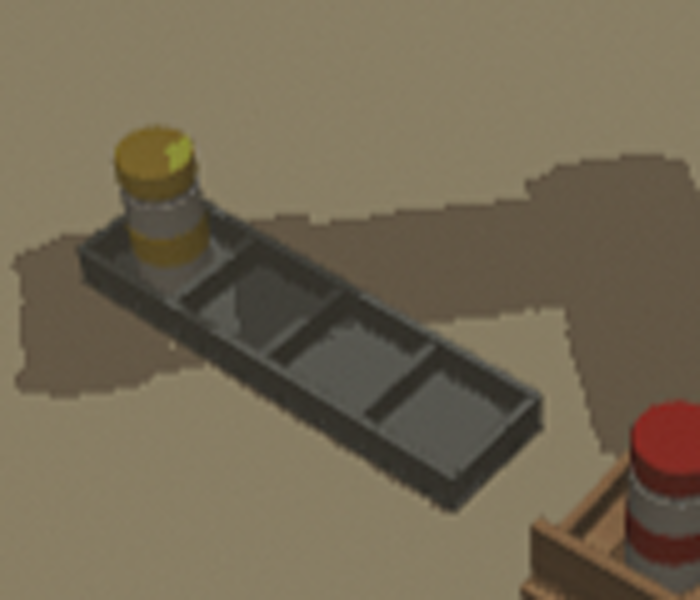

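Yellow stands upright in the right-end bay, clear of the walls. Next is green at (0.5555, 0.2228).

```bash
python3 -m jog '[{"linear":[0.35,0.059,0],"roll":0},{"linear":[0.6,0.059,0],"roll":0},{"linear":[0.75,0.059,0],"roll":0},{"linear":[0.75,0.059,0],"roll":0},{"linear":[0.75,0.059,0],"roll":0},{"linear":[0.75,0.059,0],"roll":0},{"linear":[0.75,0.059,0],"roll":0},{"linear":[0.75,0.059,0],"roll":0},{"linear":[0.75,0.059,0],"roll":0},{"linear":[0.75,0.059,0],"roll":0}]'; python3 -m jog '[{"linear":[0.75,0.059,0],"roll":0},{"linear":[0.75,0.059,0],"roll":0},{"linear":[0.75,0.059,0],"roll":0},{"linear":[0.75,0.059,0],"roll":0},{"linear":[0.75,0.059,0],"roll":0},{"linear":[0.75,0.059,0],"roll":0},{"linear":[0.75,0.059,0],"roll":0},{"linear":[0.65,0.059,0],"roll":0},{"linear":[0.4,0.059,0],"roll":0},{"linear":[0.22,0.059,0],"roll":0},{"linear":[0,0,0],"roll":0},{"linear":[0,0,0],"roll":0}]'
```

```text
time_s: 12.57
position: [0.5314, -0.0357, 0.2302]
tool_rot: [[-0.0, 1.0, -0.001], [1.0, 0.0, 0.001], [0.001, -0.001, -1.0]]
ft_force: [1.0, -0.1, 0.2]
grip_width: 0.0856
gripper_force: 0.0
time_s: 13.57
position: [0.5554, 0.2226, 0.2304]
tool_rot: [[-0.0, 1.0, -0.001], [1.0, 0.0, -0.0], [-0.0, -0.001, -1.0]]
ft_force: [0.2, -0.4, 0.3]
grip_width: 0.0855
gripper_force: 0.0
```

```bash
python3 -m jog '[{"linear":[0,0,0.7],"roll":0},{"linear":[0,0,0.7],"roll":0},{"linear":[0,0,0.7],"roll":0},{"linear":[0,0,0.5],"roll":0},{"linear":[0,0,0.4],"roll":0},{"linear":[0,0,0.15],"roll":0},{"linear":[0,0,0],"roll":0},{"linear":[0,0,0],"roll":0},{"linear":[0,0,0],"roll":0}]'; python3 -m jog '[{"linear":[0,0,0],"roll":0},{"linear":[0,0,0],"roll":0},{"linear":[0,0,0],"roll":0},{"linear":[0,0,0],"roll":0},{"linear":[0,0,0],"roll":0},{"linear":[0,0,0],"roll":0},{"linear":[0,0,0],"roll":0},{"linear":[0,0,0],"roll":0},{"linear":[0,0,0],"roll":0},{"linear":[0,0,0],"roll":0},{"linear":[0,0,0],"roll":0},{"linear":[0,0,0],"roll":0}]' -1 50;  python3 -m jog '[{"linear":[0,0,-0.2],"roll":0},{"linear":[0,0,-0.4],"roll":0},{"linear":[0,0,-0.6],"roll":0},{"linear":[0,0,-0.6],"roll":0},{"linear":[0,0,-0.6],"roll":0},{"linear":[0,0,-0.4],"roll":0},{"linear":[0,0,-0.3],"roll":0},{"linear":[0,0,-0.1],"roll":0},{"linear":[0,0,0],"roll":0},{"linear":[0,0,0],"roll":0}]'
```

```text
time_s: 14.32
position: [0.5563, 0.2225, 0.1063]
tool_rot: [[0.001, 1.0, 0.002], [1.0, -0.001, 0.0], [0.0, 0.002, -1.0]]
ft_force: [-0.1, -0.2, 0.1]
grip_width: 0.0854
gripper_force: 0.0
time_s: 15.32
position: [0.5557, 0.2228, 0.1055]
tool_rot: [[0.0, 1.0, 0.001], [1.0, -0.0, 0.0], [0.0, 0.001, -1.0]]
ft_force: [-1.8, 0.7, 5.4]
grip_width: 0.045
gripper_force: 50.6
time_s: 16.15
position: [0.5554, 0.2227, 0.2321]
tool_rot: [[0.0, 1.0, -0.001], [1.0, -0.0, -0.0], [-0.0, -0.001, -1.0]]
ft_force: [0.1, -0.0, -2.4]
grip_width: 0.0453
gripper_force: 51.3
```

```bash
python3 -m jog '[{"linear":[-0.25,-0.054,0],"roll":0},{"linear":[-0.45,-0.054,0],"roll":0},{"linear":[-0.65,-0.054,0],"roll":0},{"linear":[-0.65,-0.054,0],"roll":0},{"linear":[-0.65,-0.054,0],"roll":0},{"linear":[-0.65,-0.054,0],"roll":0},{"linear":[-0.65,-0.054,0],"roll":0},{"linear":[-0.65,-0.054,0],"roll":0},{"linear":[-0.65,-0.054,0],"roll":0},{"linear":[-0.65,-0.054,0],"roll":0}]'; python3 -m jog '[{"linear":[-0.65,-0.054,0],"roll":0},{"linear":[-0.65,-0.054,0],"roll":0},{"linear":[-0.65,-0.054,0],"roll":0},{"linear":[-0.65,-0.054,0],"roll":0},{"linear":[-0.65,-0.054,0],"roll":0},{"linear":[-0.65,-0.054,0],"roll":0},{"linear":[-0.65,-0.054,0],"roll":0},{"linear":[-0.65,-0.054,0],"roll":0},{"linear":[-0.4,-0.054,0],"roll":0},{"linear":[-0.155,-0.054,0],"roll":0},{"linear":[0,0,0],"roll":0},{"linear":[0,0,0],"roll":0}]'; python3 -m jog '[{"linear":[0,0,0.4],"roll":0},{"linear":[0,0,0.7],"roll":0},{"linear":[0,0,0.7],"roll":0},{"linear":[0,0,0.7],"roll":0},{"linear":[0,0,0.7],"roll":0},{"linear":[0,0,0.5],"roll":0},{"linear":[0,0,0.3],"roll":0},{"linear":[0,0,0.1],"roll":0},{"linear":[0,0,0],"roll":0},{"linear":[0,0,0],"roll":0}]'
```

```text
time_s: 16.98
position: [0.533, -0.015, 0.2321]
tool_rot: [[0.001, 1.0, -0.002], [1.0, -0.001, 0.0], [0.0, -0.002, -1.0]]
ft_force: [0.6, -0.4, -2.3]
grip_width: 0.0449
gripper_force: 51.3
time_s: 17.98
position: [0.512, -0.243, 0.2325]
tool_rot: [[0.001, 1.0, -0.001], [1.0, -0.001, 0.001], [0.001, -0.001, -1.0]]
ft_force: [-0.1, -0.2, -1.9]
grip_width: 0.045
gripper_force: 51.3
time_s: 18.82
position: [0.5128, -0.243, 0.0697]
tool_rot: [[-0.001, 1.0, 0.001], [1.0, 0.001, -0.001], [-0.001, 0.001, -1.0]]
ft_force: [1.1, -0.7, -1.6]
grip_width: 0.0453
gripper_force: 51.3
```

```bash
python3 -m jog '[{"linear":[0,0,0.1],"roll":0},{"linear":[0,0,0.06],"roll":0},{"linear":[0,0,0.02],"roll":0},{"linear":[0,0,0],"roll":0},{"linear":[0,0,0],"roll":0},{"linear":[0,0,0],"roll":0}]';  python3 -m jog '[{"linear":[0,0,0.02],"roll":0},{"linear":[0,0,0],"roll":0},{"linear":[0,0,0],"roll":0}]'
```

```text
time_s: 19.32
position: [0.5124, -0.2436, 0.0619]
tool_rot: [[0.0, 1.0, 0.0], [1.0, -0.0, -0.0], [-0.0, 0.0, -1.0]]
ft_force: [-0.2, -0.8, -1.5]
grip_width: 0.0453
gripper_force: 51.3
time_s: 19.57
position: [0.5125, -0.2436, 0.0615]
tool_rot: [[0.0, 1.0, 0.001], [1.0, -0.0, -0.001], [-0.001, 0.001, -1.0]]
ft_force: [-1.7, 0.7, 4.9]
grip_width: 0.0449
gripper_force: 51.7
```

Contact at z = 0.0615, as expected. Release and go back up.

```bash
python3 -m jog '[{"linear":[0,0,0],"roll":0},{"linear":[0,0,0],"roll":0},{"linear":[0,0,0],"roll":0},{"linear":[0,0,0],"roll":0},{"linear":[0,0,0],"roll":0},{"linear":[0,0,0],"roll":0},{"linear":[0,0,0],"roll":0},{"linear":[0,0,0],"roll":0}]' 1; python3 -m jog '[{"linear":[0,0,-0.3],"roll":0},{"linear":[0,0,-0.6],"roll":0},{"linear":[0,0,-0.7],"roll":0},{"linear":[0,0,-0.7],"roll":0},{"linear":[0,0,-0.7],"roll":0},{"linear":[0,0,-0.7],"roll":0},{"linear":[0,0,-0.5],"roll":0},{"linear":[0,0,0],"roll":0},{"linear":[0,0,0],"roll":0},{"linear":[0,0,0],"roll":0}]'; python3 - <<'E'
from h import *
s=optics.get_image("scene");cv2.imwrite("pics/s6.png",cv2.resize(s[100:300,210:480],None,fx=2.8,fy=2.8,interpolation=cv2.INTER_CUBIC)[:,:,::-1])
E
```

```text
time_s: 20.23
position: [0.5124, -0.2435, 0.0609]
tool_rot: [[0.0, 1.0, -0.0], [1.0, -0.0, 0.0], [0.0, -0.0, -1.0]]
ft_force: [-0.5, 0.8, 0.6]
grip_width: 0.0853
gripper_force: 0.0
time_s: 21.07
position: [0.512, -0.2432, 0.2279]
tool_rot: [[0.0, 1.0, -0.001], [1.0, -0.0, 0.001], [0.001, -0.001, -1.0]]
ft_force: [0.9, 0.2, -0.2]
grip_width: 0.0851
gripper_force: 0.0
```

View pics/s6.png

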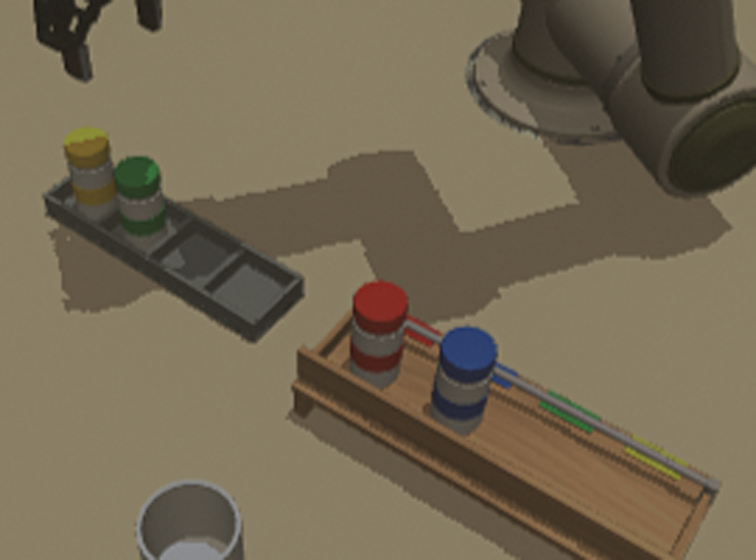

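Yellow and green stand upright in their bays (crop ≈ (90,185), (140,205)). Next is blue.

```bash
python3 -m jog '[{"linear":[0.4,0.071,0],"roll":0},{"linear":[0.65,0.071,0],"roll":0},{"linear":[0.8,0.071,0],"roll":0},{"linear":[0.8,0.071,0],"roll":0},{"linear":[0.8,0.071,0],"roll":0},{"linear":[0.8,0.071,0],"roll":0},{"linear":[0.8,0.071,0],"roll":0},{"linear":[0.8,0.071,0],"roll":0},{"linear":[0.8,0.071,0],"roll":0},{"linear":[0.8,0.071,0],"roll":0},{"linear":[0.8,0.071,0],"roll":0},{"linear":[0.8,0.071,0],"roll":0}]'; python3 -m jog '[{"linear":[0.5,0.071,0],"roll":0},{"linear":[0.27,0.071,0],"roll":0},{"linear":[0,0,0],"roll":0},{"linear":[0,0,0],"roll":0},{"linear":[0,0,0],"roll":0}]'
```

```text
time_s: 22.12
position: [0.546, 0.1201, 0.2277]
tool_rot: [[0.0, 1.0, -0.002], [1.0, -0.0, -0.0], [-0.0, -0.002, -1.0]]
ft_force: [1.2, -0.2, -0.1]
grip_width: 0.0853
gripper_force: 0.0
time_s: 22.53
position: [0.5522, 0.1481, 0.2285]
tool_rot: [[0.001, 1.0, -0.001], [1.0, -0.001, -0.0], [-0.0, -0.001, -1.0]]
ft_force: [0.1, -0.2, 0.2]
grip_width: 0.0855
gripper_force: 0.0
```

```bash
python3 -m jog '[{"linear":[0.03,0,0.7],"roll":0},{"linear":[0,0,0.7],"roll":0},{"linear":[0,0,0.7],"roll":0},{"linear":[0,0,0.5],"roll":0},{"linear":[0,0,0.4],"roll":0},{"linear":[0,0,0.1],"roll":0},{"linear":[0,0,0],"roll":0},{"linear":[0,0,0],"roll":0},{"linear":[0,0,0],"roll":0}]'; python3 -m jog '[{"linear":[0,0,0],"roll":0},{"linear":[0,0,0],"roll":0},{"linear":[0,0,0],"roll":0},{"linear":[0,0,0],"roll":0},{"linear":[0,0,0],"roll":0},{"linear":[0,0,0],"roll":0},{"linear":[0,0,0],"roll":0},{"linear":[0,0,0],"roll":0},{"linear":[0,0,0],"roll":0},{"linear":[0,0,0],"roll":0},{"linear":[0,0,0],"roll":0},{"linear":[0,0,0],"roll":0}]' -1 50;  python3 -m jog '[{"linear":[0,0,-0.2],"roll":0},{"linear":[0,0,-0.4],"roll":0},{"linear":[0,0,-0.6],"roll":0},{"linear":[0,0,-0.6],"roll":0},{"linear":[0,0,-0.6],"roll":0},{"linear":[0,0,-0.4],"roll":0},{"linear":[0,0,-0.3],"roll":0},{"linear":[0,0,-0.1],"roll":0},{"linear":[0,0,0],"roll":0},{"linear":[0,0,0],"roll":0}]'
```

```text
time_s: 23.28
position: [0.5529, 0.1502, 0.1062]
tool_rot: [[0.001, 1.0, 0.002], [1.0, -0.001, 0.0], [0.0, 0.002, -1.0]]
ft_force: [-0.3, 0.0, 0.7]
grip_width: 0.0857
gripper_force: 0.0
time_s: 24.28
position: [0.5523, 0.1506, 0.1055]
tool_rot: [[0.0, 1.0, 0.001], [1.0, -0.0, -0.0], [-0.0, 0.001, -1.0]]
ft_force: [-1.3, -1.3, 5.6]
grip_width: 0.045
gripper_force: 50.7
time_s: 25.12
position: [0.5519, 0.1505, 0.2321]
tool_rot: [[0.0, 1.0, -0.002], [1.0, -0.0, -0.0], [-0.0, -0.002, -1.0]]
ft_force: [-0.2, -0.7, -3.8]
grip_width: 0.0451
gripper_force: 51.6
```

```bash
python3 -m jog '[{"linear":[-0.25,-0.064,0],"roll":0},{"linear":[-0.45,-0.064,0],"roll":0},{"linear":[-0.65,-0.064,0],"roll":0},{"linear":[-0.65,-0.064,0],"roll":0},{"linear":[-0.65,-0.064,0],"roll":0},{"linear":[-0.65,-0.064,0],"roll":0},{"linear":[-0.65,-0.064,0],"roll":0},{"linear":[-0.65,-0.064,0],"roll":0},{"linear":[-0.65,-0.064,0],"roll":0},{"linear":[-0.65,-0.064,0],"roll":0},{"linear":[-0.65,-0.064,0],"roll":0},{"linear":[-0.65,-0.064,0],"roll":0}]'; python3 -m jog '[{"linear":[-0.55,-0.064,0],"roll":0},{"linear":[-0.3,-0.064,0],"roll":0},{"linear":[0,0,0],"roll":0},{"linear":[0,0,0],"roll":0},{"linear":[0,0,0],"roll":0}]'; python3 -m jog '[{"linear":[0,0,0.4],"roll":0},{"linear":[0,0,0.7],"roll":0},{"linear":[0,0,0.7],"roll":0},{"linear":[0,0,0.7],"roll":0},{"linear":[0,0,0.7],"roll":0},{"linear":[0,0,0.5],"roll":0},{"linear":[0,0,0.3],"roll":0},{"linear":[0,0,0.1],"roll":0},{"linear":[0,0,0],"roll":0},{"linear":[0,0,0],"roll":0}]'
```

```text
time_s: 26.12
position: [0.5204, -0.1391, 0.232]
tool_rot: [[0.001, 1.0, -0.002], [1.0, -0.001, 0.001], [0.001, -0.002, -1.0]]
ft_force: [0.4, -0.1, -3.4]
grip_width: 0.0451
gripper_force: 51.7
time_s: 26.53
position: [0.5161, -0.1706, 0.2327]
tool_rot: [[-0.0, 1.0, -0.0], [1.0, 0.0, 0.001], [0.001, -0.0, -1.0]]
ft_force: [0.4, 0.8, -2.7]
grip_width: 0.045
gripper_force: 51.7
time_s: 27.37
position: [0.5168, -0.1711, 0.0697]
tool_rot: [[-0.001, 1.0, 0.001], [1.0, 0.001, -0.001], [-0.001, 0.001, -1.0]]
ft_force: [-0.3, 0.8, -1.7]
grip_width: 0.0447
gripper_force: 51.7
```

```bash
python3 -m jog '[{"linear":[0,0,0.1],"roll":0},{"linear":[0,0,0.06],"roll":0},{"linear":[0,0,0.02],"roll":0},{"linear":[0,0,0],"roll":0},{"linear":[0,0,0],"roll":0},{"linear":[0,0,0],"roll":0}]';  python3 -m jog '[{"linear":[0,0,0.02],"roll":0},{"linear":[0,0,0],"roll":0},{"linear":[0,0,0],"roll":0}]'
```

```text
time_s: 27.87
position: [0.5164, -0.1716, 0.0619]
tool_rot: [[0.0, 1.0, 0.0], [1.0, -0.0, -0.0], [-0.0, 0.0, -1.0]]
ft_force: [0.6, 0.4, -1.9]
grip_width: 0.0447
gripper_force: 51.7
time_s: 28.12
position: [0.5164, -0.1716, 0.0615]
tool_rot: [[0.0, 1.0, 0.001], [1.0, -0.0, -0.001], [-0.001, 0.001, -1.0]]
ft_force: [-1.7, 0.6, 4.7]
grip_width: 0.0452
gripper_force: 52.2
```

```bash
python3 -m jog '[{"linear":[0,0,0],"roll":0},{"linear":[0,0,0],"roll":0},{"linear":[0,0,0],"roll":0},{"linear":[0,0,0],"roll":0},{"linear":[0,0,0],"roll":0},{"linear":[0,0,0],"roll":0},{"linear":[0,0,0],"roll":0},{"linear":[0,0,0],"roll":0}]' 1; python3 -m jog '[{"linear":[0,0,-0.3],"roll":0},{"linear":[0,0,-0.6],"roll":0},{"linear":[0,0,-0.7],"roll":0},{"linear":[0,0,-0.7],"roll":0},{"linear":[0,0,-0.7],"roll":0},{"linear":[0,0,-0.7],"roll":0},{"linear":[0,0,-0.5],"roll":0},{"linear":[0,0,0],"roll":0},{"linear":[0,0,0],"roll":0},{"linear":[0,0,0],"roll":0}]'; python3 -m jog '[{"linear":[0.35,0.0875,0],"roll":0},{"linear":[0.6,0.0875,0],"roll":0},{"linear":[0.75,0.0875,0],"roll":0},{"linear":[0.75,0.0875,0],"roll":0},{"linear":[0.75,0.0875,0],"roll":0},{"linear":[0.75,0.0875,0],"roll":0},{"linear":[0.75,0.0875,0],"roll":0},{"linear":[0.65,0.0875,0],"roll":0},{"linear":[0.4,0.0875,0],"roll":0},{"linear":[0.19,0.0875,0],"roll":0},{"linear":[0,0,0],"roll":0},{"linear":[0,0,0],"roll":0}]'
```

```text
time_s: 28.78
position: [0.5163, -0.1715, 0.0609]
tool_rot: [[0.0, 1.0, -0.0], [1.0, -0.0, 0.0], [0.0, -0.0, -1.0]]
ft_force: [-0.3, 0.4, -0.3]
grip_width: 0.0857
gripper_force: 0.0
time_s: 29.62
position: [0.5159, -0.1712, 0.228]
tool_rot: [[0.0, 1.0, -0.001], [1.0, -0.0, 0.001], [0.001, -0.001, -1.0]]
ft_force: [-0.2, -0.4, -0.5]
grip_width: 0.0854
gripper_force: 0.0
time_s: 30.62
position: [0.5512, 0.0657, 0.2281]
tool_rot: [[0.0, 1.0, -0.002], [1.0, -0.0, -0.0], [-0.0, -0.002, -1.0]]
ft_force: [-0.2, 0.5, -1.1]
grip_width: 0.0853
gripper_force: 0.0
```

```bash
python3 -m jog '[{"linear":[0,0,0.7],"roll":0},{"linear":[0,0,0.7],"roll":0},{"linear":[0,0,0.7],"roll":0},{"linear":[0,0,0.5],"roll":0},{"linear":[0,0,0.4],"roll":0},{"linear":[0,0,0.1],"roll":0},{"linear":[0,0,0],"roll":0},{"linear":[0,0,0],"roll":0},{"linear":[0,0,0],"roll":0}]'; python3 -m jog '[{"linear":[0,0,0],"roll":0},{"linear":[0,0,0],"roll":0},{"linear":[0,0,0],"roll":0},{"linear":[0,0,0],"roll":0},{"linear":[0,0,0],"roll":0},{"linear":[0,0,0],"roll":0},{"linear":[0,0,0],"roll":0},{"linear":[0,0,0],"roll":0},{"linear":[0,0,0],"roll":0},{"linear":[0,0,0],"roll":0},{"linear":[0,0,0],"roll":0},{"linear":[0,0,0],"roll":0}]' -1 50;  python3 -m jog '[{"linear":[0,0,-0.2],"roll":0},{"linear":[0,0,-0.4],"roll":0},{"linear":[0,0,-0.6],"roll":0},{"linear":[0,0,-0.6],"roll":0},{"linear":[0,0,-0.6],"roll":0},{"linear":[0,0,-0.4],"roll":0},{"linear":[0,0,-0.3],"roll":0},{"linear":[0,0,-0.1],"roll":0},{"linear":[0,0,0],"roll":0},{"linear":[0,0,0],"roll":0}]'
```

```text
time_s: 31.37
position: [0.5519, 0.0657, 0.1061]
tool_rot: [[0.001, 1.0, 0.002], [1.0, -0.001, -0.0], [-0.0, 0.002, -1.0]]
ft_force: [0.2, 0.2, 0.4]
grip_width: 0.0856
gripper_force: 0.0
time_s: 32.37
position: [0.5514, 0.0662, 0.1055]
tool_rot: [[0.0, 1.0, 0.001], [1.0, -0.0, -0.0], [-0.0, 0.001, -1.0]]
ft_force: [-2.1, 0.3, 5.7]
grip_width: 0.045
gripper_force: 50.7
time_s: 33.2
position: [0.551, 0.0662, 0.2321]
tool_rot: [[0.0, 1.0, -0.001], [1.0, -0.0, 0.0], [0.0, -0.001, -1.0]]
ft_force: [-0.1, 0.3, -4.1]
grip_width: 0.0447
gripper_force: 51.6
```

```bash
python3 -m jog '[{"linear":[-0.25,-0.0875,0],"roll":0},{"linear":[-0.45,-0.0875,0],"roll":0},{"linear":[-0.6,-0.0875,0],"roll":0},{"linear":[-0.6,-0.0875,0],"roll":0},{"linear":[-0.6,-0.0875,0],"roll":0},{"linear":[-0.6,-0.0875,0],"roll":0},{"linear":[-0.6,-0.0875,0],"roll":0},{"linear":[-0.3,-0.0875,0],"roll":0},{"linear":[-0.145,-0.0875,0],"roll":0},{"linear":[0,0,0],"roll":0},{"linear":[0,0,0],"roll":0},{"linear":[0,0,0],"roll":0}]'; python3 -m jog '[{"linear":[0,0,0.4],"roll":0},{"linear":[0,0,0.7],"roll":0},{"linear":[0,0,0.7],"roll":0},{"linear":[0,0,0.7],"roll":0},{"linear":[0,0,0.7],"roll":0},{"linear":[0,0,0.5],"roll":0},{"linear":[0,0,0.3],"roll":0},{"linear":[0,0,0.1],"roll":0},{"linear":[0,0,0],"roll":0},{"linear":[0,0,0],"roll":0}]'; python3 -m jog '[{"linear":[0,0,0.1],"roll":0},{"linear":[0,0,0.06],"roll":0},{"linear":[0,0,0.02],"roll":0},{"linear":[0,0,0],"roll":0},{"linear":[0,0,0],"roll":0},{"linear":[0,0,0],"roll":0}]'
```

```text
time_s: 34.2
position: [0.5198, -0.0987, 0.2329]
tool_rot: [[-0.001, 1.0, -0.0], [1.0, 0.001, 0.0], [0.0, -0.0, -1.0]]
ft_force: [0.4, 0.3, -3.5]
grip_width: 0.0451
gripper_force: 51.6
time_s: 35.03
position: [0.5204, -0.0993, 0.0696]
tool_rot: [[-0.001, 1.0, 0.001], [1.0, 0.001, -0.0], [-0.0, 0.001, -1.0]]
ft_force: [-0.1, 0.2, -2.6]
grip_width: 0.0447
gripper_force: 51.7
time_s: 35.53
position: [0.5199, -0.0997, 0.0619]
tool_rot: [[0.0, 1.0, 0.0], [1.0, -0.0, -0.0], [-0.0, 0.0, -1.0]]
ft_force: [0.0, -0.2, -3.5]
grip_width: 0.0449
gripper_force: 51.7
```

```bash
python3 -m jog '[{"linear":[0,0,0.02],"roll":0},{"linear":[0,0,0],"roll":0},{"linear":[0,0,0],"roll":0}]'; python3 -m jog '[{"linear":[0,0,0],"roll":0},{"linear":[0,0,0],"roll":0},{"linear":[0,0,0],"roll":0},{"linear":[0,0,0],"roll":0},{"linear":[0,0,0],"roll":0},{"linear":[0,0,0],"roll":0},{"linear":[0,0,0],"roll":0},{"linear":[0,0,0],"roll":0}]' 1; python3 -m jog '[{"linear":[0,0,-0.3],"roll":0},{"linear":[0,0,-0.6],"roll":0},{"linear":[0,0,-0.7],"roll":0},{"linear":[0,0,-0.7],"roll":0},{"linear":[0,0,-0.7],"roll":0},{"linear":[0,0,-0.7],"roll":0},{"linear":[0,0,-0.5],"roll":0},{"linear":[0,0,0],"roll":0},{"linear":[0,0,0],"roll":0},{"linear":[0,0,0],"roll":0}]'; python3 - <<'E'
from h import *
s=optics.get_image("scene");cv2.imwrite("pics/s7.png",cv2.resize(s[100:300,210:480],None,fx=2.8,fy=2.8,interpolation=cv2.INTER_CUBIC)[:,:,::-1])
E
```

```text
time_s: 35.78
position: [0.52, -0.0998, 0.0615]
tool_rot: [[0.0, 1.0, 0.001], [1.0, -0.0, -0.0], [-0.0, 0.001, -1.0]]
ft_force: [-2.0, 1.1, 5.2]
grip_width: 0.045
gripper_force: 52.3
time_s: 36.45
position: [0.5198, -0.0997, 0.0609]
tool_rot: [[0.0, 1.0, -0.0], [1.0, -0.0, -0.0], [-0.0, -0.0, -1.0]]
ft_force: [0.0, -0.0, -0.9]
grip_width: 0.0854
gripper_force: 0.0
time_s: 37.28
position: [0.5194, -0.0995, 0.228]
tool_rot: [[0.0, 1.0, -0.002], [1.0, -0.0, 0.001], [0.001, -0.002, -1.0]]
ft_force: [0.1, 0.0, -0.8]
grip_width: 0.0852
gripper_force: 0.0
```

View pics/s7.png

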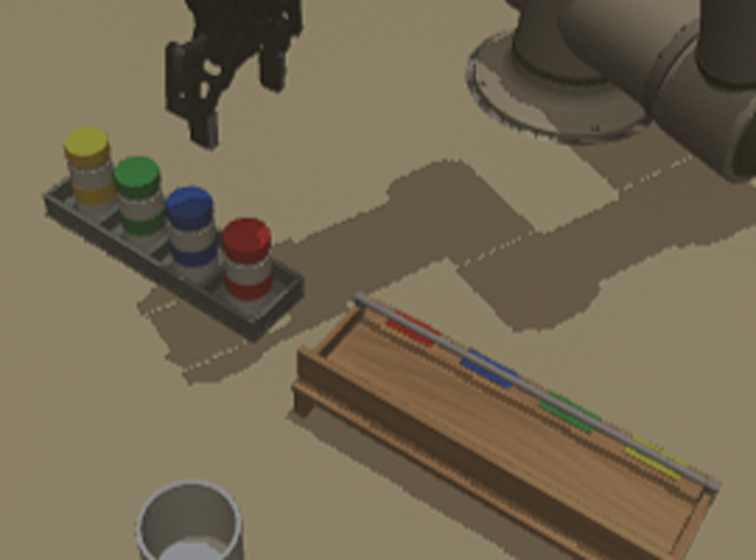

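All four stand upright, one per bay, in reverse order: yellow is at the tray's right end (crop ≈ (90,165)) and red at its left (≈ (247,260)). The gripper is clear.

```bash
python3 -c "from rig import env; print(env.close_job())"
```

```text
the job is handed in; nothing more can be done
None
```

All four canisters are standing upright in the tray in reverse order, from the robot's left red, blue, green, yellow, and the job was handed in at about 37 s.

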